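Slide the fastener bin home behind its drop catch

TASK

Put the grey fastener bin into the open end of the wooden slide rack and push it in along the rails so that its own front edge lifts the hinged steel catch and the catch drops down behind it. Then tug the bin back gently against the fallen catch until you feel it hold, and leave the bin lying flat in the rack, locked in. Do not touch the catch with the gripper, do not ram the back stop or strain the catch, and leave the other things where they are.

Things in the scene. Friction and masses are not known exactly. Their poses are not given: they have to be found in the camera images.
- bin_center (a point): Centre of the loose grey plastic fastener bin (0.35 to 0.6 kg), 43 mm above its underside. Axes: x along its 110 mm length, y across its 116 mm width, z up. An open tray 36 mm high with flat 10 mm wide rims along both long sides, and a wooden handle board standing in its middle. Both ends are alike; either may lead.
- bin_handle (a point): Point to pinch on the bin's handle board, 68 mm above the bin's underside, on its middle line. The board runs lengthwise (bin x): 60 mm long, 14 mm thick (y); its top is 86 mm above the underside, so it stands 50 mm clear above the rims. Same axes as the bin.
- rack: Plywood slide rack, fixed. Origin on the bench top under the lane's middle line. x along the lane from mouth to back stop, y across, z up. Base board 12 mm thick (the bin slides on it), x = -190 to +142 mm, 176 mm wide. Rails 12 mm high, 122 mm apart (3 mm play each side), from x = -60 mm to the stop.
- rack_mouth (a point): On the base board's top in the rack's mouth, on the lane's middle line (rack x = -125 mm, z = 12 mm); same axes as the rack. A bin set down with its centre over this point has its front end between the rails' flared ends (x = -112 to -60 mm, opening to about 137 mm) and just clears the catch's hinge, which starts at x = -63 mm at the nearest: do not lower it farther in.
- stop: Back stop of the rack, a fixed wooden bar 40 mm high across the lane's end. Origin: middle of the face that the bin meets (rack x = +129 mm, z = 32 mm); same axes as the rack. A bin against it has its centre at rack x = +74 mm. With its centre beyond x = +70 mm the bin is past the catch in every case. Touch it slowly: it is strained by more than 30 N.
- catch_zone (a point): Nominal, not actual, place of the hanging catch's tip: rack x = 0, y = -52, z = 32 mm, 16 mm below the rim of a bin in the rack. The catch's post is bolted through a slot: the face that blocks the bin lies anywhere within 9 mm of here along the lane, different each time and not measured; feel for it. A bin tugged back meets it with its centre 55 mm beyond that face.
- catch (a joint): Angle of the steel catch, rad: 0 hanging, grows as it lifts (to 1.0). A 12 mm strap (0.12 kg) sloping into the lane from a hinge pin 45 mm mouthward, 62 mm up; post outside the rail, 78 mm tall. A bin lifts it to 0.35; it drops to 0 once the rear end is 5 mm past its tip. Tug slowly, at 10 to 15 N for 0.5 s: friction takes up to 4 N; under 5 N on the catch proves nothing, 20 N strains it.

How it is judged:
On the way, in this order (a step that is already met when the one before it is completed fails the run):
1. the bin, lying in the lane, lifts the catch with its own edge (value of joint catch above 0.2 rad and contact force between bin and catch above 0.05 N and z of bin_center in the frame of rack below 0.063 m), for 0.1 s.
2. the catch has dropped behind the bin (value of joint catch below 0.06 rad and x of bin_center in the frame of rack above 0.042 m and z of bin_center in the frame of rack below 0.063 m), for 0.1 s.
3. the bin is tugged back against the fallen catch with more than 5 N (contact force between bin and catch above 5 N and value of joint catch below 0.08 rad), for 0.2 s.
At the end, for the whole second after the job is handed in: The catch hangs down (under 0.06 rad) behind the bin; the bin's centre is 42 to 79 mm along the lane from the rack's origin and within 6 mm of the lane's middle line; the bin lies flat on the rack's board (within 3 mm and 0.04 rad), released and at rest (value of joint catch below 0.06 rad and x of bin_center in the frame of rack between 0.042 and 0.079 m and y of bin_center in the frame of rack between -0.006 and 0.006 m and z of bin_center in the frame of rack below 0.058 m and angle between bin_center's own z axis and vertical below 0.04 rad and linear speed of bin below 0.01 m/s); the robot touches nothing.
It fails at once if the bin strains the catch with more than 20 N (contact force between bin and catch above 20 N).
It fails at once if the bin is rammed against the back stop with more than 30 N (contact force between bin and stop above 30 N).
It fails at once if the robot touches the catch (contact force between any of the fingers, the arm and catch above 0.5 N).
It fails at once if another thing on the bench is moved by more than 20 mm (distance of any of hexkeys, pin, level, saucer, teaglass, driver, jar from where it was at the start of the episode above 0.02 m).
It also fails if it takes over 70 s, if anything falls off the work surface, if the arm or the gripper's body presses on something with over 40 N, if the wrist force passes 120 N, or if a joint passes its speed limit or range.

ROBOT

A 6-joint arm with a two-finger parallel gripper is mounted at the origin on the work surface. World frame = base frame: x ahead of the robot, y to its left, z up, the work surface at z = 0. Lengths are in m, angles in rad, forces in N, time in s.
With the tool pointing down it reaches from about 0.3 to 1 m from the base axis. Payload 5.1 kg.
Tool frame: the origin (TCP) lies between the finger pads; the fingertips stand 11 mm ahead of it and the grasp point (between the pads) lies 8 mm behind it; x points along the fingers, y is the direction in which the jaws open and shut, and the axes are right-handed (so a half turn about x gives the same grasp; the last joint's range is limited). The gripper opens to 95 mm and grips with 3 to 60 N. Pads are 20 mm wide; open, the fingers measure 119 mm over their backs; the gripper's body (75 mm by 180 mm) begins 59 mm behind the grasp point.
Start: joints at [-1.206, 0.124, 1.65, -0, 1.367, -0.083], TCP at [0.281, -0.586, 0.226] pointing down, gripper open.
Joint ranges: [-2.61, 2.61], [-1.02, 2.33], [0.03, 2.71], [-1.35, 4.49], [0.32, 2.68], [-2.91, 2.91]. Speed limits (rad/s): [2.57, 2.57, 3.14, 3.14, 3.14, 3.14].

INTERFACE

Orientations are given as a unit quaternion [x, y, z, w].
In Python, from workcell import get_obs, read_camera, job_done gives the robot as it stands.
- The arm moves only by the tool send_rows, never from a script. Its argument "commands" is a list that holds one entry, the list of rows, each a list of 7 numbers: the finger opening in mm, from 0 to 95.1, then the shift along the tool's x, y, z in units of 40 mm (1.0 is 40 mm), then the turn, a rotation vector about the tool's x, y, z in degrees. A call has 1 to 8 rows; each row shifts and turns the pose as measured when the row begins, along the tool's axes as they then stand; what a row does not reach is not made up. A row lasts 1/12 s, in which the tool goes at most 41.7 mm and 7.16 degrees, less where a joint would pass 70% of its speed; a pose out of reach is approached as far as the arm can. A call is refused whole if a number of a shift passes 1 or a number of a turn 7.16, either way. A call with a gripper value outside its range is refused whole. The fingers move at their own pace and stop on an object; "squeeze" is the grip in N (left out, the last holds). Time passes only in rows, so rows that do not move let the fingers close. It gives the time, the measured TCP pose, the force and the opening at its end, in the units of the state.
- get_obs(): the state, without advancing time (a new reading comes with each control period).
- read_camera(name): name is "scene" or "top" or "wrist"; returns a dict with "pixels" (420x560x3 uint8, blue, green, red), "fx", "fy", "cx", "cy" (pixels), "origin" and "attitude" of the camera in the world; the wrist camera has in their place "mount" (4x4, takes a point from camera to tool coordinates, whose origin is the TCP and whose axes are the tool frame's). Camera axes: x right, y down, z forward; pixel columns grow to the right and rows downward; lengths in m; the calibration is good to about 2 mm. A picture is of the moment at which its call begins: read the wrist's pose just before it. There is no depth.
- job_done(): hands the job in, once; it reports no verdict.
The state is a dict: "time_s": time; "q": joint angles; "dq": joint speeds; "effort": joint torques, N m; "tool_pos": TCP position; "tool_rot": TCP orientation; "contact_force": force on the tool from outside, world axes, zero at the start; "moment": the same for the moment, N m; "opening": finger opening in m.
Only numpy, scipy, OpenCV 4.12 (cv2) and the standard library are available. Lean on these libraries where they do the work, as an engineer would, in place of code of your own. Each camera call takes 0.05 s, during which the arm holds its last target. There are 200 camera calls.

## Working session

There is one attempt and no reset: what is moved stays moved. The work goes in short steps, Python scripts to look and compute and a tool call to move; the robot and the scene stay as the last step left them, time stands still between calls to the robot, and variables do not carry over. Pictures are saved under pics/ and viewed, about 8 in all and at most 12, crops included, and the job is handed in when it is done.

Besides the shell and the picture viewer there is one more tool, called after "Call:" as name(argument=value, ...), one argument or row to a line, values as JSON. send_rows: Moves the arm, as the interface text tells. Its arguments: {"type":"object","properties":{"commands":{"type":"array"},"squeeze":{"type":"number"}},"required":["commands"]}

```bash
ls; mkdir -p pics
cat > h.py <<'E'
import numpy as np, cv2
from scipy.spatial.transform import Rotation as R
from workcell import get_obs, read_camera, job_done
def snap(name,fn):
    c=read_camera(name); cv2.imwrite('pics/'+fn,c['pixels']); return c
def ray(c,u,v,z,obs=None):
    """pixel -> world point on plane z"""
    d=np.array([(u-c['cx'])/c['fx'],(v-c['cy'])/c['fy'],1.])
    o,A=pose(c,obs); d=A@d
    return o+d*(z-o[2])/d[2]
def pose(c,obs=None):
    if 'origin' in c:
        a=np.array(c['attitude'],float); A=R.from_quat(a).as_matrix() if a.size==4 else a.reshape(3,3)
        return np.array(c['origin']),A
    T=np.array(c['mount']); W=R.from_quat(obs['tool_rot']).as_matrix()
    return np.array(obs['tool_pos'])+W@T[:3,3], W@T[:3,:3]
def proj(c,p,obs=None):
    o,A=pose(c,obs); q=A.T@(np.array(p)-o); return c['fx']*q[0]/q[2]+c['cx'],c['fy']*q[1]/q[2]+c['cy']
E
python3 - <<'E'
from h import *
import pickle
o=get_obs(); print(o)
for n in('top','scene'):
    c=snap(n,n+'0.png'); print({k:v for k,v in c.items() if k!='pixels'}); pickle.dump(c,open(n+'.pkl','wb'))
E
```

```text
pics
{'time_s': 0.0, 'q': array([-1.20561466e+00,  1.24463717e-01,  1.65167446e+00, -2.79372069e-05,
        1.36749392e+00, -8.25781549e-02]), 'dq': array([-4.97172557e-04,  9.90653615e-04,  8.10404650e-04, -2.05932020e-04,
        2.91023714e-04,  4.51173438e-07]), 'effort': array([-3.73064131e-04, -4.17604959e+01, -3.59928560e+01,  7.72827049e-02,
        4.90118517e-02, -1.73149751e-04]), 'tool_pos': array([ 0.28117251, -0.58534939,  0.22441354]), 'tool_rot': array([-0.68934787, -0.15770224,  0.68957012, -0.15627723]), 'contact_force': array([-0.08948435, -0.18481048, -0.21673517]), 'moment': array([ 0.01010167,  0.0183741 , -0.04884404]), 'opening': 0.09519718222097615}
{'fx': 408.06898047950597, 'fy': 408.06898047950597, 'cx': 278.2472409302713, 'cy': 215.77910579369544, 'origin': array([ 0.38687607, -0.04643506,  0.8588895 ]), 'attitude': array([-0.6808732 ,  0.72466119, -0.07769257,  0.0723997 ])}
{'fx': 489.99607006995376, 'fy': 489.99607006995376, 'cx': 284.9613979679832, 'cy': 212.69000135072082, 'origin': array([ 1.3430856 , -0.47521363,  0.77270114]), 'attitude': array([ 0.77115334,  0.46130518, -0.23442837, -0.3708954 ])}
```

View pics/top0.png

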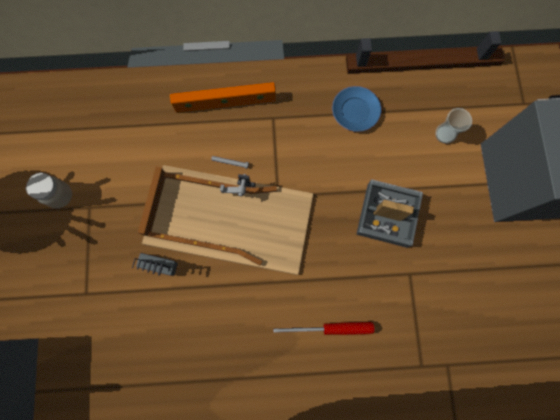

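View pics/scene0.png

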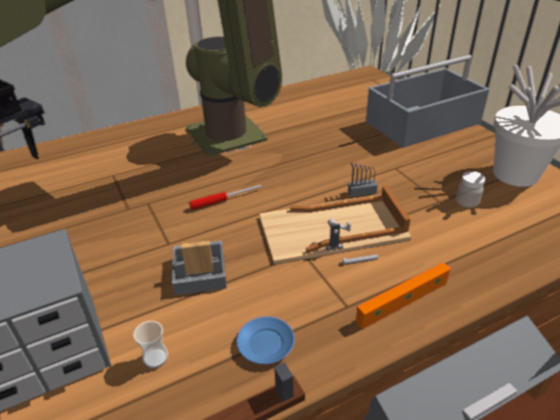

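The top view shows the rack with its stop at left (150,203), its mouth at right (305,230) and the catch post at (240,185). The bin is at (391,212) with its handle at (393,210). Next I'll enlarge this region to pick corners.

Run:
```python
import cv2
a=cv2.imread('pics/top0.png')[155:285,130:440]
a=cv2.convertScaleAbs(a,alpha=1.6)
cv2.imwrite('pics/crop1.png',cv2.resize(a,None,fx=2.5,fy=2.5,interpolation=cv2.INTER_CUBIC))
```

```text
(no output)
```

View pics/crop1.png

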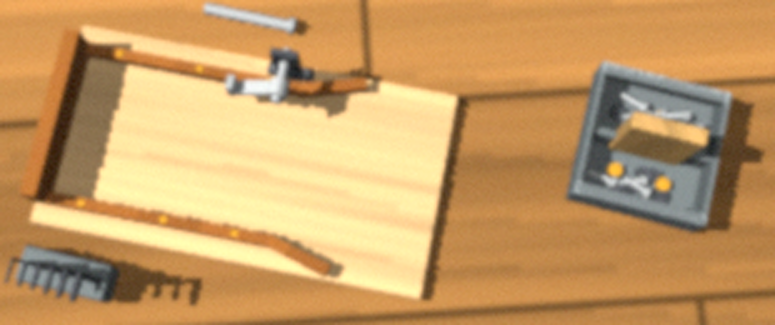

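```bash
cat > fit.py <<'E'
from h import *
import pickle
from scipy.optimize import least_squares
c=pickle.load(open('top.pkl','rb'))
def fit(pix,model,z,x0):
    W=np.array([ray(c,130+x/2.5,155+y/2.5,z)[:2] for x,y in pix]); M=np.array(model)
    f=lambda p:(M@np.array([[np.cos(p[2]),np.sin(p[2])],[-np.sin(p[2]),np.cos(p[2])]])+p[:2]-W).ravel()
    r=least_squares(f,x0); print(W.round(4).tolist(),'\n pose',r.x.round(4),'res mm',(r.fun*1000).round(1)); return r.x
E
python3 - <<'E'
from fit import *
W=[ray(c,u,v,0)[:2] for u,v in((150,203),(305,230))]; print(W)
d=W[0]-W[1]; th=np.arctan2(d[1],d[0])
r=fit([(462,95),(424,296),(30,219),(80,27)],[(-.19,-.088),(-.19,.088),(.142,.088),(.142,-.088)],.012,[*W[0],th])
b=fit([(600,62),(738,95),(705,229),(570,198)],[(.055,-.058),(-.055,-.058),(-.055,.058),(.055,.058)],.036,[.4,-.2,th])
print(np.degrees([r[2],b[2]]))
for x,y in((632,113),(708,130),(702,162)): print(ray(c,130+x/2.5,155+y/2.5,.086))
print(R.from_quat(get_obs()['tool_rot']).as_matrix().round(3))
for p in([b[0],b[1],.086],): print(proj(c,p))
E
```

```text
[array([0.61760245, 0.21691168]), array([ 0.53745471, -0.11387849])]
[[0.6146, -0.1401], [0.4455, -0.0949], [0.5299, 0.2296], [0.6965, 0.1875]] 
 pose [0.5776 0.0688 1.3201] res mm [ 1.1  3.  -0.3  1.4 -2.3 -1.5  1.6 -3. ]
[[0.6296, -0.2557], [0.5938, -0.3676], [0.4835, -0.3253], [0.5157, -0.2185]] 
 pose [ 0.5556 -0.2918  1.2487] res mm [-1.5 -2.3 -0.5  5.3 -0.3 -0.3  2.3 -2.8]
[75.63393677 71.54609842]
[ 0.57189256 -0.26338743  0.086     ]
[ 0.55462665 -0.32089654  0.086     ]
[ 0.52962824 -0.31290141  0.086     ]
[[-0.001  0.433 -0.901]
 [ 0.002 -0.901 -0.433]
 [-1.    -0.002 -0.   ]]
(np.float64(398.27589540552384), np.float64(207.3962757243578))
```

```bash
cat >> h.py <<'E'
def plan(tgt,yaw,n,turn=None):
    """rows (tool axes, units 40mm / deg) from the present pose straight to tgt, tool down, tool y at world angle yaw"""
    o=get_obs(); p=np.array(o['tool_pos']); W=R.from_quat(o['tool_rot'])
    y=np.array([np.cos(yaw),np.sin(yaw),0]); x=np.array([0,0,-1.]); T=R.from_matrix(np.c_[x,y,np.cross(x,y)])
    rv=(W.inv()*T).as_rotvec(); d=(np.array(tgt)-p)/n
    print('dist mm',np.round((np.array(tgt)-p)*1000,1),'turn deg',np.degrees(rv).round(2),'F',o['contact_force'].round(1),'t',round(o['time_s'],2))
    for k in range(n):
        C=W*R.from_rotvec(rv*k/n); print(np.r_[C.inv().apply(d)/.04,np.degrees(rv)/n].round(3).tolist())
E
python3 - <<'E'
from h import *
y=np.radians(-18.5)
plan([.30,-.32,.29],y,8)
E
```

```text
dist mm [ 18.8 265.4  65.5] turn deg [-45.84  -0.05   0.09] F [-0.6  0.1  0.2] t 0.1
[-0.203, -0.723, -0.412, -5.73, -0.006, 0.012]
[-0.203, -0.678, -0.482, -5.73, -0.006, 0.012]
[-0.204, -0.626, -0.547, -5.73, -0.006, 0.012]
[-0.204, -0.568, -0.607, -5.73, -0.006, 0.012]
[-0.204, -0.505, -0.661, -5.73, -0.006, 0.012]
[-0.204, -0.436, -0.708, -5.73, -0.006, 0.012]
[-0.204, -0.363, -0.748, -5.73, -0.006, 0.012]
[-0.204, -0.287, -0.78, -5.73, -0.006, 0.012]
```

Call:
send_rows(
  commands=[
    [[95,-0.2,-0.72,-0.41,-5.73,0,0],[95,-0.2,-0.68,-0.48,-5.73,0,0],[95,-0.2,-0.63,-0.55,-5.73,0,0],[95,-0.2,-0.57,-0.61,-5.73,0,0],[95,-0.2,-0.5,-0.66,-5.73,0,0],[95,-0.2,-0.44,-0.71,-5.73,0,0],[95,-0.2,-0.36,-0.75,-5.73,0,0],[95,-0.2,-0.29,-0.78,-5.73,0,0]],
  ],
)

```text
time_s: 0.77
tool_pos: [0.2937, -0.311, 0.2815]
tool_rot: [0.569, 0.428, -0.566, 0.415]
contact_force: [0.8, 0.4, -0.3]
opening: 0.095
```

Run:
```python
from h import *
plan([.5,-.30,.26],np.radians(-18.5),8)
c=read_camera('wrist'); print(c['mount'].round(3),c['fx'])
```

```text
dist mm [206.3  11.  -21.5] turn deg [ 1.68 -0.82  0.79] F [ 0.8  0.4 -0.3] t 0.77
[0.062, 0.608, -0.218, 0.21, -0.102, 0.098]
[0.063, 0.607, -0.221, 0.21, -0.102, 0.098]
[0.063, 0.606, -0.223, 0.21, -0.102, 0.098]
[0.064, 0.605, -0.225, 0.21, -0.102, 0.098]
[0.065, 0.604, -0.228, 0.21, -0.102, 0.098]
[0.065, 0.603, -0.23, 0.21, -0.102, 0.098]
[0.066, 0.602, -0.232, 0.21, -0.102, 0.098]
[0.067, 0.601, -0.235, 0.21, -0.102, 0.098]
[[-0.    -0.268  0.963 -0.158]
 [ 1.    -0.     0.     0.   ]
 [ 0.     0.963  0.268 -0.075]
 [ 0.     0.     0.     1.   ]] 366.3969292119515
```

Call:
send_rows(
  commands=[
    [[95,0.06,0.76,-0.28,0.21,-0.1,0.1],[95,0.06,0.76,-0.28,0.21,-0.1,0.1],[95,0.06,0.76,-0.28,0.21,-0.1,0.1],[95,0.06,0.76,-0.28,0.21,-0.1,0.1],[95,0.06,0.76,-0.28,0.21,-0.1,0.1],[95,0.06,0.76,-0.28,0.21,-0.1,0.1],[95,0.06,0.76,-0.28,0.21,-0.1,0.1],[95,0.06,0.76,-0.28,0.21,-0.1,0.1]],
  ],
)

```text
time_s: 1.48
tool_pos: [0.5597, -0.2889, 0.2654]
tool_rot: [0.574, 0.411, -0.573, 0.417]
contact_force: [-0.0, -0.3, 0.7]
opening: 0.0951
```

Run:
```python
from h import *
import pickle
plan([.555,-.29,.24],np.radians(-18.5),3)
o=get_obs(); c=snap('wrist','w1.png'); pickle.dump((c,o),open('w1.pkl','wb'))
cv2.imwrite('pics/w1b.png',cv2.convertScaleAbs(cv2.resize(c['pixels'],None,fx=1.4,fy=1.4),alpha=1.5))
```

```text
dist mm [ -4.7  -1.1 -25.4] turn deg [ 0.18  0.27 -0.45] F [-0.  -0.3  0.7] t 1.48
[0.211, -0.036, 0.02, 0.058, 0.09, -0.151]
[0.211, -0.035, 0.021, 0.058, 0.09, -0.151]
[0.211, -0.035, 0.021, 0.058, 0.09, -0.151]
```

View pics/w1b.png

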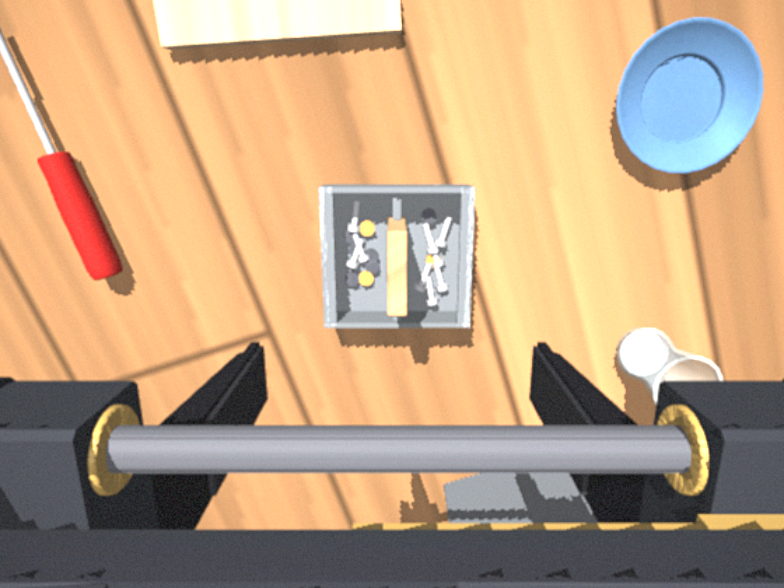

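The wrist view shows the bin rim corners at about (320,186), (474,186), (471,327) and (325,327). The handle top is centred on column 397, and the rack's mouth edge runs from (165,47) to (402,35).

Run:
```python
from fit import *
c,o=pickle.load(open('w1.pkl','rb'))
M=np.array([(.055,.058),(.055,-.058),(-.055,-.058),(-.055,.058)])
P=[(320,186),(474,186),(471,327),(325,327)]
W=np.array([ray(c,u/1.4,v/1.4,.036,o) for u,v in P])[:,:2]; print(W.round(4).tolist(),W.mean(0))
f=lambda p:(M@np.array([[np.cos(p[2]),np.sin(p[2])],[-np.sin(p[2]),np.cos(p[2])]])+p[:2]-W).ravel()
r=least_squares(f,[.555,-.29,1.25]); print(r.x,np.degrees(r.x[2]),(r.fun*1000).round(1))
for u,v in((388,225),(407,225),(407,315),(388,315)): print('handle',ray(c,u/1.4,v/1.4,.086,o).round(4))
m=[ray(c,u/1.4,v/1.4,.012,o) for u,v in((165,46),(402,34))]; print('mouth',m, np.degrees(np.arctan2(*(m[1]-m[0])[1::-1]))+90)
b=r.x; plan([b[0],b[1],.2],b[2]-np.pi/2,3)
```

```text
[[0.5231, -0.2229], [0.6312, -0.2587], [0.5984, -0.3641], [0.488, -0.3271]] [ 0.5601774  -0.29320679]
[ 0.5601774  -0.29320679  1.25327313] 71.80726111204025 [-0.9  0.   1.3 -0.3 -0.3  0.5 -0.1 -0.2]
handle [ 0.5642 -0.2596  0.086 ]
handle [ 0.5761 -0.2636  0.086 ]
handle [ 0.5568 -0.3226  0.086 ]
handle [ 0.5444 -0.3185  0.086 ]
mouth [array([ 0.4476475 , -0.09406452,  0.012     ]), array([ 0.61430998, -0.14060302,  0.012     ])] 74.39824782042596
dist mm [ -3.7  -5.2 -63.2] turn deg [-0.03  0.13 -0.52] F [-0.5  0.6 -0.8] t 1.53
[0.527, -0.02, 0.049, -0.01, 0.043, -0.172]
[0.527, -0.019, 0.05, -0.01, 0.043, -0.172]
[0.527, -0.017, 0.05, -0.01, 0.043, -0.172]
```

Call:
send_rows(
  commands=[
    [[80,0.6,-0.02,0.05,0,0,-0.17],[70,0.8,-0.02,0.05,0,0,-0.17],[60,0.8,-0.02,0.05,0,0,-0.17],[60,0.8,0,0,0,0,0],[60,0.8,0,0,0,0,0],[60,0.6,0,0,0,0,0],[60,0.3,0,0,0,0,0],[60,0,0,0,0,0,0]],
  ],
)

```text
time_s: 2.2
tool_pos: [0.5623, -0.2923, 0.0646]
tool_rot: [-0.571, -0.416, 0.573, -0.415]
contact_force: [-0.8, 0.5, -1.0]
opening: 0.0605
```

Run:
```python
from h import *
plan([.5602,-.2932,.06],np.radians(-18.2),1)
```

```text
dist mm [-2.1 -0.9 -4.6] turn deg [0.24 0.08 0.17] F [-0.8  0.5 -1. ] t 2.2
[0.116, -0.043, 0.038, 0.238, 0.082, 0.168]
```

Call:
send_rows(
  commands=[
    [[60,0.12,-0.04,0.04,0.24,0.1,0.17],[40,0,0,0,0,0,0],[10,0,0,0,0,0,0],[5,0,0,0,0,0,0],[5,0,0,0,0,0,0],[5,0,0,0,0,0,0],[5,0,0,0,0,0,0]],
  ],
  squeeze=40,
)

```text
time_s: 2.78
tool_pos: [0.5639, -0.2962, 0.0677]
tool_rot: [0.575, 0.411, -0.571, 0.418]
contact_force: [-0.2, -0.5, -0.3]
opening: 0.0255
```

Run:
```python
from h import *
o=get_obs(); print(o['tool_pos'],o['opening'])
plan([.5602,-.2932,.13],np.radians(-18.2),2)
```

```text
[ 0.56391624 -0.29623277  0.06766979] 0.025537591297687064
dist mm [-3.7  3.  62.3] turn deg [-0.05  0.14 -0.67] F [-0.2 -0.5 -0.3] t 2.78
[-0.78, -0.047, -0.02, -0.025, 0.068, -0.334]
[-0.779, -0.051, -0.021, -0.025, 0.068, -0.334]
```

Call:
send_rows(
  commands=[
    [[5,0,0,0,0,0,0],[5,0,0,0,0,0,0]],
  ],
  squeeze=40,
)

```text
time_s: 2.95
tool_pos: [0.5629, -0.2959, 0.0681]
tool_rot: [0.574, 0.411, -0.572, 0.418]
contact_force: [-1.6, 0.1, 2.9]
opening: 0.0139
```

```bash
cat >> h.py <<'E'
def avg(n=6,show=True):
    P=[];F=[]
    for i in range(n):
        o=get_obs(); P.append(o['tool_pos']); F.append(o['contact_force']); 
        if i<n-1: read_camera('top')
    P=np.array(P);F=np.array(F)
    if show: print('pos',P.mean(0).round(4),'sd mm',(P.std(0)*1e3).round(1),'F',F.mean(0).round(2),'sd',F.std(0).round(1),'open',o['opening'],'t',o['time_s'])
    return P.mean(0),F.mean(0)
E
python3 - <<'E'
from h import *
avg(); plan([.5602,-.2932,.13],np.radians(-18.2),2)
E
```

```text
pos [ 0.563  -0.2959  0.0681] sd mm [0.1 0.  0. ] F [-2.52  0.78  2.55] sd [0.7 0.5 0.6] open 0.014128309725192035 t 3.2
dist mm [-2.9  2.7 62. ] turn deg [-0.03  0.13 -0.52] F [-4.  1.  3.] t 3.2
[-0.775, -0.037, -0.019, -0.017, 0.066, -0.258]
[-0.775, -0.041, -0.02, -0.017, 0.066, -0.258]
```

Call:
send_rows(
  commands=[
    [[5,-0.5,0,0,0,0,-0.2],[5,-0.5,0,0,0,0,-0.2],[5,-0.5,0,0,0,0,0]],
  ],
  squeeze=40,
)

```text
time_s: 3.45
tool_pos: [0.5591, -0.2928, 0.1192]
tool_rot: [-0.572, -0.417, 0.574, -0.411]
contact_force: [0.3, -0.1, -5.5]
opening: 0.0138
```

Run:
```python
from h import *
avg(4); plan([.5388,-.0761,.135],np.radians(-15),8)
```

```text
pos [ 0.5609 -0.294   0.1223] sd mm [1.1 0.7 2. ] F [ 0.15 -0.21 -4.  ] sd [0.4 0.4 1.9] open 0.013798178783509986 t 3.6
dist mm [-22.2 218.   13.1] turn deg [-3.26 -0.01  0.18] F [-0.5 -0.4 -5.1] t 3.6
[-0.04, -0.28, -0.625, -0.408, -0.002, 0.022]
[-0.04, -0.275, -0.627, -0.408, -0.002, 0.022]
[-0.04, -0.271, -0.629, -0.408, -0.002, 0.022]
[-0.04, -0.266, -0.631, -0.408, -0.002, 0.022]
[-0.041, -0.262, -0.633, -0.408, -0.002, 0.022]
[-0.041, -0.257, -0.635, -0.408, -0.002, 0.022]
[-0.041, -0.252, -0.637, -0.408, -0.002, 0.022]
[-0.041, -0.248, -0.638, -0.408, -0.002, 0.022]
```

Call:
send_rows(
  commands=[
    [[5,-0.05,-0.28,-0.63,-0.41,0,0],[5,-0.05,-0.28,-0.63,-0.41,0,0],[5,-0.05,-0.27,-0.63,-0.41,0,0],[5,-0.05,-0.27,-0.63,-0.41,0,0],[5,-0.05,-0.26,-0.63,-0.41,0,0],[5,-0.05,-0.26,-0.63,-0.41,0,0],[5,-0.05,-0.25,-0.63,-0.41,0,0],[5,-0.05,-0.25,-0.4,-0.41,0,0]],
  ],
)

```text
time_s: 4.27
tool_pos: [0.529, -0.0788, 0.1191]
tool_rot: [-0.559, -0.434, 0.565, -0.423]
contact_force: [0.3, -0.8, -5.6]
opening: 0.0138
```

Run:
```python
from h import *
import pickle
avg(5); plan([.5388,-.0761,.135],np.radians(-15),1)
o=get_obs(); c=snap('wrist','w2.png'); pickle.dump((c,o),open('w2.pkl','wb'))
cv2.imwrite('pics/w2b.png',cv2.convertScaleAbs(cv2.resize(c['pixels'],None,fx=1.4,fy=1.4),alpha=1.5))
```

```text
pos [ 0.5285 -0.0787  0.1191] sd mm [0.7 1.6 0.5] F [-0.48  0.19 -5.33] sd [0.9 1.7 0.3] open 0.01366200472253206 t 4.4667
dist mm [ 9.4  4.7 15.1] turn deg [-0.37 -0.06  0.95] F [ 0.1  0.  -5.5] t 4.47
[-0.382, 0.188, -0.177, -0.366, -0.065, 0.949]
```

View pics/w2b.png

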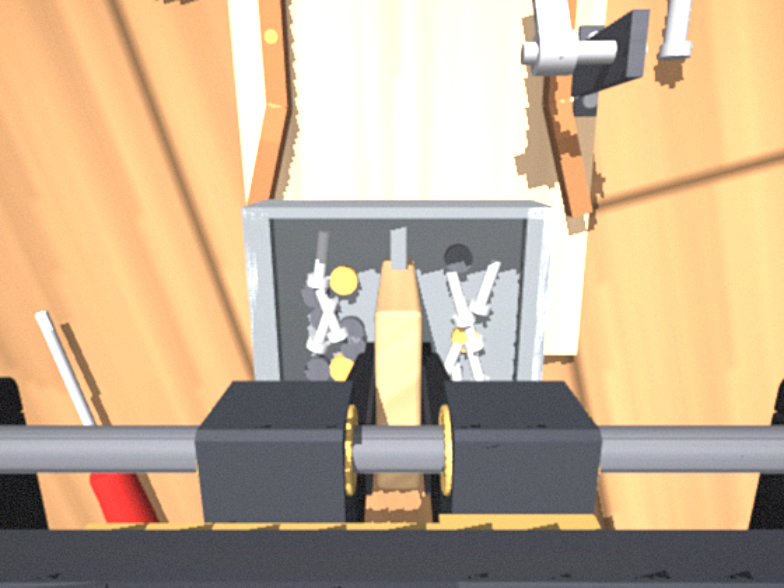

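The bin is held straight. Its front rim runs from (245,208) to (550,208). The rail kinks are at about (288,105) on the left and (545,105) on the right, and the catch hinge pin is at (530-615,50).

Run:
```python
from h import *
import pickle
c,o=pickle.load(open('w2.pkl','rb'))
q=lambda u,v,z: ray(c,u/1.4,v/1.4,z,o)
K=q(288,105,.024),q(545,105,.024); print('kinks',K[0].round(4),K[1].round(4),np.linalg.norm(K[0]-K[1]), 'mid',(K[0]+K[1])/2)
d=(K[0]-K[1]); print('yaw from kinks',np.degrees(np.arctan2(d[1],d[0]))-90)
E1=[q(288,105,.024),q(287,10,.024)]; d=E1[1]-E1[0]; print('yaw rail',np.degrees(np.arctan2(d[1],d[0])),np.linalg.norm(d))
print('mouth corner y=-88',q(578,355,.012),'flare tip', q(572,213,.024))
E1=[q(578,355,.012),q(592,130,.012)]; d=E1[1]-E1[0]; print('yaw board edge',np.degrees(np.arctan2(d[1],d[0])))
z=o['tool_pos'][2]-.068+.036
B=[q(245,208,z),q(550,208,z)]; d=B[0]-B[1]; print('bin front mid',(B[0]+B[1])/2,np.linalg.norm(d),'yaw',np.degrees(np.arctan2(d[1],d[0]))-90)
print(o['tool_pos'])
for R0,y in (([.5776,.0688],75.3),):
    a=np.radians(y); e=np.array([np.cos(a),np.sin(a)]); n=np.array([-e[1],e[0]])
    for nm,p in (('kinkmid',(K[0]+K[1])/2),('corner',q(578,355,.012)),('binfront',(B[0]+B[1])/2),('tcp',o['tool_pos'])): w=p[:2]-R0; print(nm,w@e,w@n)
```

```text
kinks [0.5042 0.0268 0.024 ] [ 0.6195 -0.0051  0.024 ] 0.11958240908227004 mid [0.56187376 0.01082163 0.024     ]
yaw from kinks 74.5467058041684
yaw rail 71.99262433547467 0.03992323804995268
mouth corner y=-88 [ 0.61532166 -0.13755804  0.012     ] flare tip [ 0.62266089 -0.05750836  0.024     ]
yaw board edge 76.65745139921947
bin front mid [ 0.54341779 -0.02680341  0.08785736] 0.11200597222105184 yaw 74.72050150183102
[ 0.52943647 -0.08084426  0.11985736]
kinkmid -0.06007126540383105 0.000499008227840261
corner -0.19003130439089136 -0.08885193992329178
binfront -0.1011481044063355 0.008803224207806472
tcp -0.15696794455745872 0.008613610989470458
```

```bash
cat >> h.py <<'E'
A=np.radians(75.2); EX=np.array([np.cos(A),np.sin(A),0]); EY=np.array([-EX[1],EX[0],0]); O=np.array([.5776,.0688,0])
def rp(x,y,z): return O+x*EX+y*EY+[0,0,z]
def rack(n=5):
    p,F=avg(n,False); w=p-O; o=get_obs(); W=R.from_quat(o['tool_rot']).as_matrix()
    print('rack xyz mm',np.round([w@EX*1e3,w@EY*1e3,p[2]*1e3],1),'F rack',np.round([F@EX,F@EY,F[2]],2),'yaw err',np.degrees(np.arctan2(W[1,1],W[0,1])-A+np.pi/2).round(2),'tilt',np.degrees(W[2,1:]).round(2),'t',round(o['time_s'],2),'M',o['moment'].round(2))
E
python3 - <<'E'
from h import *
rack(3); plan(rp(-.130,0,.115),A-np.pi/2,3)
E
```

```text
rack xyz mm [-157.8    7.5  120.7] F rack [ 0.05 -0.19 -5.06] yaw err -0.69 tilt [-0.87 -0.07] t 4.62 M [-0.04 -0.03 -0.  ]
dist mm [14.1 25.2 -6.1] turn deg [-0.69 -0.08  0.87] F [-0.4 -0.  -5.3] t 4.62
[0.05, 0.058, -0.234, -0.23, -0.027, 0.291]
[0.05, 0.059, -0.234, -0.23, -0.027, 0.291]
[0.051, 0.059, -0.233, -0.23, -0.027, 0.291]
```

Call:
send_rows(
  commands=[
    [[5,0.05,0.06,-0.23,-0.23,0,0.3],[5,0.05,0.06,-0.23,-0.23,0,0.3],[5,0.05,0.06,-0.2,-0.23,0,0.3],[5,0,0,0,0,0,0]],
  ],
)

```text
time_s: 4.95
tool_pos: [0.5463, -0.0591, 0.114]
tool_rot: [0.562, 0.43, -0.56, 0.431]
contact_force: [-0.4, 0.0, -4.7]
opening: 0.0137
```

Run:
```python
from h import *
rack(3); plan(rp(-.128,0,.085),A-np.pi/2,4)
```

```text
rack xyz mm [-132.1   -2.3  114.1] F rack [ 0.19  0.13 -4.94] yaw err -0.25 tilt [ 0.14 -0.06] t 5.05 M [-0.04 -0.09  0.03]
dist mm [ -0.9   4.9 -29.3] turn deg [-0.25 -0.06 -0.14] F [-0.3  0.3 -4.7] t 5.05
[0.183, -0.014, -0.028, -0.062, -0.014, -0.035]
[0.183, -0.014, -0.028, -0.062, -0.014, -0.035]
[0.183, -0.014, -0.028, -0.062, -0.014, -0.035]
[0.183, -0.014, -0.028, -0.062, -0.014, -0.035]
```

Call:
send_rows(
  commands=[
    [[5,0.18,-0.02,-0.03,-0.06,0,0],[5,0.18,-0.02,-0.03,-0.06,0,0],[5,0.15,-0.02,-0.02,-0.06,0,0],[5,0.1,0,0,0,0,0],[5,0,0,0,0,0,0]],
  ],
)

```text
time_s: 5.47
tool_pos: [0.5439, -0.0561, 0.0872]
tool_rot: [0.561, 0.431, -0.56, 0.432]
contact_force: [-0.8, 0.6, -4.5]
opening: 0.0134
```

Run:
```python
from h import *
rack(4); plan(rp(-.128,0,.080),A-np.pi/2,2)
```

```text
rack xyz mm [-129.3    0.3   87.8] F rack [-0.12  0.44 -4.94] yaw err -0.06 tilt [ 0.25 -0.03] t 5.62 M [-0.04 -0.06 -0.01]
dist mm [ 0.   1.3 -8.6] turn deg [-0.06 -0.03 -0.25] F [ 0.4  0.1 -5.6] t 5.62
[0.108, -0.004, -0.016, -0.028, -0.016, -0.124]
[0.108, -0.004, -0.016, -0.028, -0.016, -0.124]
```

Now down in small steps, watching the vertical force.

Call:
send_rows(
  commands=[
    [[5,0.08,0,0,0,0,-0.12],[5,0.06,0,0,0,0,-0.12],[5,0.05,0,0,0,0,0]],
  ],
)

```text
time_s: 5.87
tool_pos: [0.5463, -0.0568, 0.0823]
tool_rot: [0.561, 0.43, -0.56, 0.432]
contact_force: [-0.1, -0.3, -5.0]
opening: 0.0138
```

Run:
```python
from h import *
rack(4)
```

```text
rack xyz mm [-129.4   -1.4   81.9] F rack [-0.06  0.03 -5.42] yaw err -0.07 tilt [ 0.13 -0.04] t 6.02 M [-0.05 -0.06  0.02]
```

Call:
send_rows(
  commands=[
    [[5,0.06,-0.03,0,0,0,0],[5,0.05,0,0,0,0,0]],
  ],
)

```text
time_s: 6.18
tool_pos: [0.5457, -0.0566, 0.08]
tool_rot: [0.561, 0.43, -0.56, 0.432]
contact_force: [-8.8, 1.0, 14.3]
opening: 0.0137
```

Run:
```python
from h import *
rack(4)
```

```text
rack xyz mm [-129.4   -1.1   80. ] F rack [-0.61  4.82  7.09] yaw err -0.07 tilt [ 0.21 -0.04] t 6.33 M [ 0.21  1.09 -0.  ]
```

Call:
send_rows(
  commands=[
    [[5,-0.03,-0.01,0,0,0,0.1],[5,0,0,0,0,0,0]],
  ],
)

```text
time_s: 6.5
tool_pos: [0.5457, -0.0565, 0.082]
tool_rot: [0.562, 0.429, -0.559, 0.433]
contact_force: [0.2, 0.3, -4.7]
opening: 0.0139
```

Run:
```python
from h import *
rack(4)
```

```text
rack xyz mm [-129.3   -0.8   81.5] F rack [ 0.69  0.06 -5.22] yaw err -0.06 tilt [ 0.3  -0.04] t 6.65 M [-0.03 -0.07 -0.  ]
```

Call:
send_rows(
  commands=[
    [[5,0,0,-0.1,0,0,-0.1],[5,0,0,-0.15,0,0,-0.1],[5,0,0,-0.15,0,0,-0.1],[5,0.01,-0.01,-0.15,0,0,0],[5,0,-0.01,-0.15,0,0,0],[5,0,0,-0.1,0,0,0],[5,0,0,0,0,0,0]],
  ],
)

```text
time_s: 7.23
tool_pos: [0.5534, -0.022, 0.08]
tool_rot: [-0.56, -0.431, 0.56, -0.431]
contact_force: [0.2, -0.1, -2.2]
opening: 0.0137
```

Run:
```python
from h import *
rack(4)
```

```text
rack xyz mm [-94.3   0.2  80. ] F rack [-0.11 -0.06 -3.54] yaw err -0.1 tilt [-0.02 -0.01] t 7.38 M [ 0.14 -0.15  0.05]
```

Call:
send_rows(
  commands=[
    [[5,0,0,-0.12,0,0,0],[5,0,0,-0.15,0,0,0],[5,0,0,-0.15,0,0,0],[5,0,0,-0.15,0,0,0],[5,0,0,-0.15,0,0,0],[5,0,0,-0.1,0,0,0],[5,0,0,0,0,0,0]],
  ],
)

```text
time_s: 7.97
tool_pos: [0.5622, 0.0101, 0.0802]
tool_rot: [-0.56, -0.43, 0.562, -0.431]
contact_force: [-0.4, -0.9, -2.8]
opening: 0.0136
```

Run:
```python
from h import *
rack(4)
```

```text
rack xyz mm [-60.9  -0.1  80.2] F rack [ 0.47 -0.48 -3.67] yaw err -0.22 tilt [-0.01  0.14] t 8.12 M [ 0.24 -0.18 -0.  ]
```

Call:
send_rows(
  commands=[
    [[5,0,0,-0.1,-0.1,0,0],[5,0,0,-0.12,-0.1,0,0],[5,0,0,-0.12,0,0,0],[5,0,0,-0.12,0,0,0],[5,0,0,-0.12,0,0,0],[5,0,0,-0.12,0,0,0],[5,0,0,-0.12,0,0,0],[5,0,0,0,0,0,0]],
  ],
)

```text
time_s: 8.78
tool_pos: [0.5712, 0.0438, 0.0802]
tool_rot: [-0.559, -0.431, 0.561, -0.432]
contact_force: [1.2, -0.3, -3.2]
opening: 0.0135
```

Run:
```python
from h import *
rack(4)
c=snap('scene','s2.png'); p=c['pixels'][150:300,200:450]
cv2.imwrite('pics/s2c.png',cv2.convertScaleAbs(cv2.resize(p,None,fx=3.2,fy=3.2,interpolation=cv2.INTER_CUBIC),alpha=1.4))
```

```text
rack xyz mm [-26.   -0.3  80.2] F rack [ 1.01 -0.71 -4.09] yaw err -0.07 tilt [-0.01  0.18] t 8.93 M [ 0.31 -0.14  0.05]
```

View pics/s2c.png

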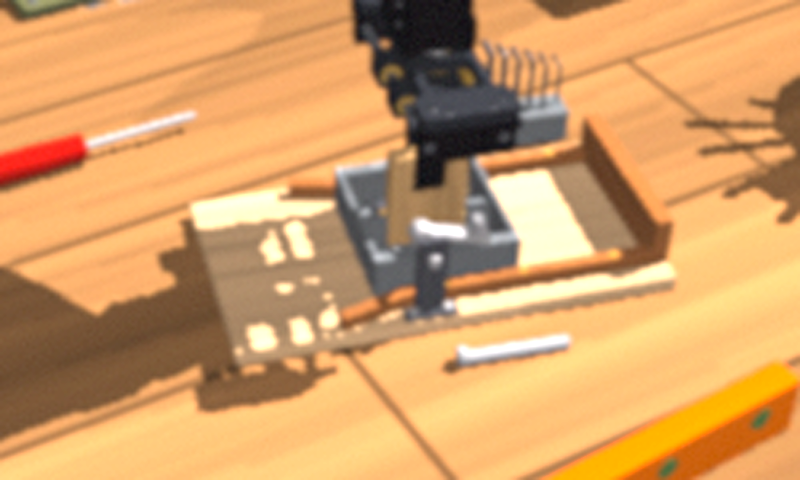

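The scene view shows the bin flat between the rails, with the catch strap lifted and resting on its near rim, around (440,232) in the crop. I'll carry on.

Call:
send_rows(
  commands=[
    [[5,0,0,-0.12,0,0,0],[5,0,0,-0.17,0,0,0],[5,0,0,-0.17,0,0,0],[5,0,0,-0.17,0,0,0],[5,0,0,-0.17,0,0,0],[5,0,0,-0.17,0,0,0],[5,0,0,-0.12,0,0,0],[5,0,0,0,0,0,0]],
  ],
)

```text
time_s: 9.65
tool_pos: [0.5834, 0.0881, 0.0804]
tool_rot: [-0.559, -0.43, 0.562, -0.432]
contact_force: [-0.3, -0.9, -1.5]
opening: 0.0141
```

Run:
```python
from h import *
rack(4)
```

```text
rack xyz mm [19.9 -0.6 80.3] F rack [ 0.83  0.05 -3.33] yaw err -0.17 tilt [-0.01  0.31] t 9.8 M [ 0.42 -0.2   0.07]
```

Call:
send_rows(
  commands=[
    [[5,0,0,-0.1,-0.1,0,0],[5,0,-0.01,-0.15,-0.1,0,0],[5,0,-0.01,-0.15,0,0,0],[5,0,0,-0.15,0,0,0],[5,0,0,-0.15,0,0,0],[5,0,0,-0.1,0,0,0],[5,0,0,-0.06,0,0,0],[5,0,0,0,0,0,0]],
  ],
)

```text
time_s: 10.47
tool_pos: [0.5919, 0.1225, 0.0805]
tool_rot: [-0.558, -0.43, 0.563, -0.433]
contact_force: [-1.1, -2.2, -2.4]
opening: 0.0136
```

Run:
```python
from h import *
rack(4)
```

```text
rack xyz mm [55.5 -0.1 80.5] F rack [-1.02 -0.45 -3.03] yaw err -0.04 tilt [0.   0.45] t 10.62 M [ 0.22 -0.19 -0.  ]
```

Call:
send_rows(
  commands=[
    [[5,0,0,-0.06,0,0.15,0],[5,0,0,-0.06,0,0.15,0],[5,0,0,-0.06,0,0.15,0],[5,0,0,-0.06,0,0,0],[5,0,0,-0.05,0,0,0],[5,0,0,-0.04,0,0,0],[5,0,0,0,0,0,0]],
  ],
)

```text
time_s: 11.2
tool_pos: [0.5953, 0.136, 0.08]
tool_rot: [0.561, 0.431, -0.56, 0.431]
contact_force: [-0.6, -1.3, -1.7]
opening: 0.0135
```

Run:
```python
from h import *
rack(4)
```

```text
rack xyz mm [69.5  0.1 80. ] F rack [-0.28 -0.06 -2.74] yaw err -0.11 tilt [-0.02 -0.08] t 11.35 M [ 0.03 -0.18 -0.04]
```

Call:
send_rows(
  commands=[
    [[5,0,0,-0.04,0,0,0],[5,0,0,-0.03,0,0,0],[5,0,0,0,0,0,0],[5,0,0,0,0,0,0]],
  ],
)

```text
time_s: 11.68
tool_pos: [0.596, 0.1386, 0.08]
tool_rot: [0.561, 0.431, -0.561, 0.431]
contact_force: [-0.8, -0.9, -2.7]
opening: 0.0138
```

Run:
```python
from h import *
rack(4)
c=snap('scene','s3.png'); p=c['pixels'][180:280,300:420]
cv2.imwrite('pics/s3c.png',cv2.convertScaleAbs(cv2.resize(p,None,fx=6,fy=6,interpolation=cv2.INTER_CUBIC),alpha=1.4))
```

```text
rack xyz mm [72.2  0.1 80. ] F rack [-0.86  0.3  -2.54] yaw err -0.12 tilt [-0.04 -0.06] t 11.83 M [-0.2  -0.1   0.02]
```

View pics/s3c.png

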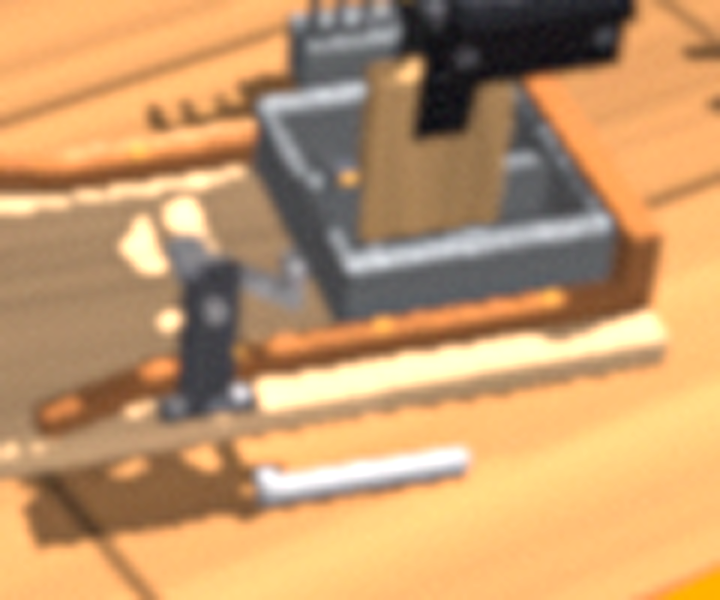

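The catch has dropped and hangs behind the bin's rear edge, with its tip at about (295,270) in the crop. Next, the slow tug back.

Call:
send_rows(
  commands=[
    [[5,0,0,0.03,0,0,0],[5,0,0,0.03,0,0,0],[5,0,0,0.03,0,0,0],[5,0,0,0.03,0,0,0],[5,0,0,0.03,0,0,0],[5,0,0,0.03,0,0,0]],
  ],
)

```text
time_s: 12.38
tool_pos: [0.5943, 0.1326, 0.0802]
tool_rot: [0.562, 0.432, -0.559, 0.43]
contact_force: [0.6, 1.2, -2.4]
opening: 0.0138
```

Run:
```python
from h import *
rack(3)
```

```text
rack xyz mm [65.8  0.2 80.2] F rack [ 0.62 -0.18 -3.03] yaw err -0.12 tilt [-0.01 -0.23] t 12.48 M [ 0.02 -0.05  0.  ]
```

Call:
send_rows(
  commands=[
    [[5,0,0,0.025,0,-0.1,0],[5,0,0,0.025,0,-0.1,0],[5,0,0,0.025,0,0,0],[5,0,0,0.025,0,0,0],[5,0,0,0.025,0,0,0]],
  ],
)

```text
time_s: 12.9
tool_pos: [0.5928, 0.1273, 0.08]
tool_rot: [0.561, 0.431, -0.561, 0.431]
contact_force: [0.4, 1.6, -3.6]
opening: 0.0137
```

Run:
```python
from h import *
rack(2)
```

```text
rack xyz mm [60.4  0.2 80. ] F rack [ 0.66  0.13 -3.04] yaw err -0.13 tilt [-0.01 -0.02] t 12.95 M [ 0.08 -0.11 -0.05]
```

Call:
send_rows(
  commands=[
    [[5,0,0,0.025,0,0,0],[5,0,0,0.025,0,0,0],[5,0,0,0.025,0,0,0],[5,0,0,0.025,0,0,0]],
  ],
)

```text
time_s: 13.28
tool_pos: [0.5917, 0.1229, 0.08]
tool_rot: [0.561, 0.431, -0.561, 0.431]
contact_force: [0.8, 0.5, -3.7]
opening: 0.0141
```

Run:
```python
from h import *
rack(2)
```

```text
rack xyz mm [55.9  0.2 80. ] F rack [ 0.6  -0.32 -3.31] yaw err -0.13 tilt [-0.02 -0.02] t 13.33 M [ 0.08 -0.03 -0.01]
```

Call:
send_rows(
  commands=[
    [[5,0,0,0.025,0,0,0],[5,0,0,0.025,0,0,0],[5,0,0,0.02,0,0,0]],
  ],
)

```text
time_s: 13.58
tool_pos: [0.591, 0.1207, 0.0802]
tool_rot: [0.561, 0.431, -0.56, 0.43]
contact_force: [1.1, 4.9, -3.0]
opening: 0.0141
```

Run:
```python
from h import *
rack(2)
```

```text
rack xyz mm [53.6  0.3 80.2] F rack [ 4.92  0.16 -3.55] yaw err -0.13 tilt [-0.02 -0.14] t 13.63 M [ 0.84 -0.23  0.2 ]
```

Call:
send_rows(
  commands=[
    [[5,0,0,0.03,0,0.1,0],[5,0,0,0.03,0,0,0],[5,0,0,0.035,0,0,0]],
  ],
)

```text
time_s: 13.88
tool_pos: [0.5906, 0.1202, 0.0806]
tool_rot: [0.564, 0.433, -0.557, 0.429]
contact_force: [2.7, 6.3, -4.8]
opening: 0.0141
```

Run:
```python
from h import *
rack(2)
```

```text
rack xyz mm [53.   0.6 80.7] F rack [ 6.9  -0.47 -4.23] yaw err -0.05 tilt [ 0.03 -0.65] t 13.93 M [ 1.31 -0.35  0.35]
```

Call:
send_rows(
  commands=[
    [[5,0.03,-0.01,0.03,0,-0.5,0],[5,0.03,0,0.035,0,-0.4,0],[5,0.025,0,0.04,0,-0.3,0]],
  ],
)

```text
time_s: 14.18
tool_pos: [0.5909, 0.1207, 0.0801]
tool_rot: [0.561, 0.431, -0.56, 0.432]
contact_force: [0.3, 6.8, 0.1]
opening: 0.0134
```

Run:
```python
from h import *
rack(2)
```

```text
rack xyz mm [53.6  0.4 80.1] F rack [ 6.47  1.15 -0.41] yaw err -0.05 tilt [ 0.14 -0.  ] t 14.23 M [1.37 0.15 0.16]
```

Call:
send_rows(
  commands=[
    [[5,0.03,0,0.05,0,-0.3,0],[5,0.03,0,0.06,0,-0.3,0],[5,0.03,0,0.065,0,-0.3,0]],
  ],
)

```text
time_s: 14.48
tool_pos: [0.5909, 0.1207, 0.08]
tool_rot: [0.561, 0.43, -0.56, 0.432]
contact_force: [0.6, 9.8, -1.0]
opening: 0.014
```

Run:
```python
from h import *
rack(2)
```

```text
rack xyz mm [53.6  0.4 80. ] F rack [ 9.2   1.56 -1.17] yaw err -0.12 tilt [0.18 0.06] t 14.53 M [2.05 0.16 0.23]
```

Call:
send_rows(
  commands=[
    [[5,0.03,0.01,0.075,0,-0.4,0],[5,0.03,0.01,0.08,0,-0.4,0],[5,0.03,0,0.08,0,-0.4,0],[5,0.03,0,0.08,0,-0.4,0]],
  ],
)

```text
time_s: 14.87
tool_pos: [0.591, 0.1207, 0.0801]
tool_rot: [0.561, 0.429, -0.561, 0.432]
contact_force: [1.3, 12.3, -1.7]
opening: 0.014
```

Run:
```python
from h import *
rack(4)
```

```text
rack xyz mm [53.6  0.4 80.1] F rack [11.85  1.11 -1.45] yaw err -0.2 tilt [0.19 0.15] t 15.02 M [2.52 0.02 0.29]
```

Call:
send_rows(
  commands=[
    [[5,0.03,0,0.08,0,-0.3,0],[5,0.03,0,0.08,0,-0.3,0],[5,0.03,0,0.08,0,-0.3,0],[5,0.03,0,0.08,0,-0.3,0],[5,0.03,0,0.08,0,-0.3,0],[5,0.03,0,0.08,0,-0.3,0]],
  ],
)

```text
time_s: 15.52
tool_pos: [0.5907, 0.1203, 0.0804]
tool_rot: [0.564, 0.43, -0.558, 0.431]
contact_force: [2.7, 11.2, -0.9]
opening: 0.0139
```

Run:
```python
from h import *
rack(4)
```

```text
rack xyz mm [53.2  0.5 80.4] F rack [11.43  0.83 -0.68] yaw err -0.2 tilt [ 0.35 -0.27] t 15.67 M [2.42 0.16 0.39]
```

Call:
send_rows(
  commands=[
    [[5,0.02,0,0,0,-0.2,-0.2],[5,0.02,0,-0.05,0,-0.1,-0.15],[5,0.02,0,-0.05,0,0,0],[5,0.01,0,-0.03,0,0,0],[5,0.01,0,0,0,0,0]],
  ],
)

```text
time_s: 16.08
tool_pos: [0.5917, 0.1223, 0.0805]
tool_rot: [-0.557, -0.429, 0.564, -0.433]
contact_force: [-2.2, 2.0, 0.0]
opening: 0.014
```

Run:
```python
from h import *
rack(4)
```

```text
rack xyz mm [55.4  0.  80.5] F rack [-1.    2.71  1.5 ] yaw err -0.04 tilt [-0.06  0.57] t 16.23 M [0.11 0.48 0.08]
```

Call:
send_rows(
  commands=[
    [[5,0,0,-0.02,0,0.3,0],[5,0,0,0,0,0.2,0],[10,0,0,0,0,0,0],[20,0,0,0,0,0,0],[30,0,0,0,0,0,0],[30,0,0,0,0,0,0]],
  ],
)

```text
time_s: 16.73
tool_pos: [0.5935, 0.1228, 0.0806]
tool_rot: [0.561, 0.43, -0.56, 0.432]
contact_force: [0.5, 0.8, -0.1]
opening: 0.0269
```

Run:
```python
from h import *
rack(4); print(get_obs()['opening'])
```

```text
rack xyz mm [56.2 -1.5 80.6] F rack [-0.24 -0.32 -0.14] yaw err -0.09 tilt [ 0.15 -0.02] t 16.88 M [-0.07 -0.07  0.05]
0.029917931673914353
```

Released at 30 mm with no contact force. I'll lift straight up.

Call:
send_rows(
  commands=[
    [[30,-0.2,-0.03,0,0,0,0],[30,-0.4,0,0,0,0,0],[30,-0.6,0,0,0,0,0],[30,-0.8,0,0,0,0,0],[30,-0.8,0,0,0,0,0],[30,-0.8,0,0,0,0,0],[30,-0.5,0,0,0,0,0],[30,0,0,0,0,0,0]],
  ],
)

```text
time_s: 17.55
tool_pos: [0.5897, 0.1235, 0.2526]
tool_rot: [-0.56, -0.431, 0.561, -0.431]
contact_force: [1.1, 0.2, -0.1]
opening: 0.0301
```

Run:
```python
from h import *
rack(3)
c=snap('scene','s4.png'); p=c['pixels'][180:280,300:420]
a=cv2.convertScaleAbs(cv2.resize(p,(480,400),interpolation=cv2.INTER_CUBIC),alpha=1.4)
o=get_obs(); w=read_camera('wrist')['pixels']; b=cv2.convertScaleAbs(w[:,100:420],alpha=1.4)
b=cv2.resize(b,(305,400)); cv2.imwrite('pics/f.png',np.hstack([a,b]))
```

```text
rack xyz mm [ 55.7   2.9 250.4] F rack [ 0.15 -0.53 -0.07] yaw err -0.07 tilt [-0.4   0.19] t 17.65 M [-0.02 -0.13 -0.05]
```

View pics/f.png

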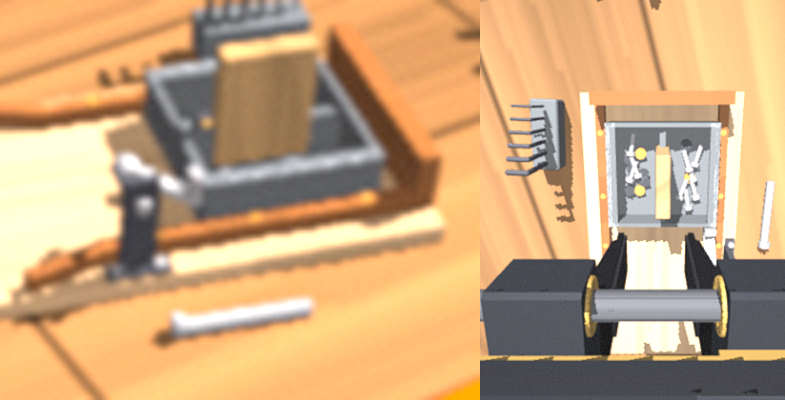

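The bin lies flat between the rails, free of the gripper, with the catch hanging just behind its rear edge. The neighbouring items are in place.

```bash
python3 -c "
from workcell import job_done; print(job_done())"
```

```text
the job is handed in; nothing more can be done
None
```

The bin is in the rack and locked behind the fallen catch, and I've handed the job in. No verdict was reported.

- **Insertion:** I gripped the bin by its handle board, set it down in the rack mouth and slid it along the rails to about x = 72 mm. That stops short of the back stop. Pictures taken on the way show its own edge lifting the catch, and the catch then hanging behind it.
- **Tug:** The bin met the catch at about x = 53.6 mm. I raised the pull slowly and held 11–12 N for about 1 s, and the bin did not move back any further. I then eased it forward 2–3 mm to take the load off the catch.
- **Release:** I opened the fingers only to 30 mm to stay clear of the catch, then lifted the arm straight up.
- **Last checks:** The bin's centre is at about x = 56 mm and close to the lane's middle line, judged from the gripper position at release. The last picture shows it lying flat with the catch down behind it. The hex keys and pin look unmoved, and the other items were out of that view. The arm is at rest with no contact force, and the run took 17.7 s.

One measurement disagreed: a camera reading of the bin's width came out at 112 mm instead of 116 mm. It made no difference, because the bin touched the base board at the expected height.

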